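Close and check in the snack canisters of the screening room

ROBOT

A 6-joint arm with a two-finger parallel gripper is mounted at the origin on the work surface. World frame = base frame: x ahead of the robot, y to its left, z up, the work surface at z = 0. Lengths are in m, angles in rad, forces in N, time in s.
With the tool pointing down it reaches from about 0.4 to 0.825 m from the base axis. Payload 7 kg.
Tool frame: the origin (TCP) lies at the very end of the fingers, on their centre line; the grasp point (between the pads) lies 19 mm behind it (arm.grasp_offset is the distance from the TCP to the grasp point, in m); z points along the fingers, y is the line along which they close (so a half turn about z gives the same grasp; the last joint's range is limited). The gripper opens to 88 mm and grips with 3 to 60 N. Pads are 19 mm wide; open, the fingers measure 130 mm over their backs; the gripper's body (78 mm by 193 mm) begins 47 mm behind the grasp point.
Start: joints at [-0.846, 0.359, 0.012, 0, -1.224, -0.288], TCP at [0.286, -0.612, 0.227] pointing down, gripper open.
Joint ranges: [-3.07, 3.07], [-1.43, 2.12], [-1.02, 1.25], [-3.03, 1.67], [-3.05, -0], [-3.03, 3.03]. Speed limits (rad/s): [2.39, 2.39, 3.01, 3.14, 3.14, 3.14].

INTERFACE

Orientations are given as [roll, pitch, yaw] about the fixed x, y, z axes, in that order (R = Rz(yaw) Ry(pitch) Rx(roll)).
In Python, from station import get_state, cams, arm, nets gives the robot as it stands.
- The arm moves only by the shell command python3 -m creep 'ROWS' [FORCE]. ROWS is a JSON object of lists of equal length, an entry for each row: "translation": the shift along the world's x, y, z in mm, a list of three; "spin": the turn about the world's z in rad; "gripper": the opening, from 0 (shut) to 1 (fully open). In form: {"translation": [[dx, dy, dz], ...], "spin": [spin, ...], "gripper": [gripper, ...]}. A call has 1 to 8 rows; each row shifts and turns the commanded pose from where the row before left it; what a row does not reach is not made up. A row lasts 1/10 s, in which the tool goes at most 50 mm and 8.59 degrees, less where a joint would pass 70% of its speed; a pose out of reach is approached as far as the arm can. A call is refused whole if a number of a shift passes 50 or a number of a turn 0.15, either way. A call with a gripper value outside its range is refused whole. The fingers move at their own pace and stop on an object; FORCE is the grip in N (left out, the last holds). Time passes only in rows, so rows that do not move let the fingers close. It gives the time, the measured TCP pose, the force, the opening and the grip force at its end, in the units of the state.
- get_state(): the state, without advancing time (a new reading comes with each control period).
- cams.grab_frame(name): name is "scene" or "side" or "wrist"; returns a dict with "img" (384x512x3 uint8, red, green, blue), "mtx" (3x3 intrinsics, pixels), "D" ([k1, k2, p1, p2, k3] as OpenCV has them; the pictures are not rectified), "R" (3x3) and "t" (3): a world point X has camera coordinates R X + t. Camera axes: x right, y down, z forward; pixel columns grow to the right and rows downward; lengths in m; the calibration is good to about 2 mm. A picture is of the moment at which its call begins. There is no depth.
- arm.job_done(): hands the job in; it is judged then, once.
Trained networks look in the newest picture that a camera, given by its name, has taken for a name from the list of things; names that differ only in an ending like _2 or _b are one class to them, and where a whole thing is asked for, a point or a joint stands for the part that bears it (a point fixed in the world has none). Each returns a list of dicts, best first, with "confidence" (0 to 1); they miss things now and then, are a little off and sometimes report something else, mostly with a low value. They report only what shows in the picture. A call takes as long as a camera call.
- nets.search_frame(camera, label): "centre" ([x, y, z] in m, in world coordinates, good to about 4 mm: the middle of the surface that is visible of it).
- nets.pinpoint(camera, label): "centre" ([x, y, z] in m, in world coordinates, good to about 4 mm: a listed point, or the origin of a listed thing).
The state is a dict: "t": time; "q": joint angles; "qd": joint speeds; "joint_efforts": joint torques, N m; "eef_pos": TCP position; "ee_rot": TCP orientation; "force": force on the tool from outside, world axes, zero at the start; "moment": the same for the moment, N m; "width": finger opening in m; "gripper_force": force on a finger pad.
Only numpy, scipy, OpenCV 4.12 (cv2) and the standard library are available. Lean on these libraries where they do the work, as an engineer would, in place of code of your own. Each camera call takes 0.05 s, during which the arm holds its last target. There are 200 camera calls.

TASK

First pull the stock reader's dust cap fully up; then press the raised lid of every snack canister fully home and stand all the canisters upright, wholly on the reader's mat, each label squarely facing the reader's block. Only when all are closed and in place, and with the cap still up, slide the fader's grip level with the white index tab to take the reading, and after that press the dust cap fully down again. Leave the remote, the tumbler and the bowl where they are, and the canisters on the mat.

Things in the scene. Friction and masses are not known exactly. Their poses are not given: they have to be found in the camera images.
- can1: Snack canister, may be absent; all alike. Loose steel cylinder, 60 mm wide, body 72 mm tall, weighted foot, 0.2 to 0.4 kg, with a black lid (58 mm wide, 10 mm thick); 94 mm tall with lid raised, 82 mm with lid home. Origin: centre of underside, z up its axis, x out through the white label (26 x 44 mm) on its side; a white strip on the lid also points to the label side.
- lid1 (a joint): Lid of can1: how far it is pressed down, m; 0 = raised (a 12 mm gap between lid and body shows its grey neck), 0.012 = fully home, lid resting on the body. Held by its seal: it takes about 6 N straight down all the way, stays wherever it is left, and stops hard when home.
- can2: Snack canister, may be absent; all alike. Loose steel cylinder, 60 mm wide, body 72 mm tall, weighted foot, 0.2 to 0.4 kg, with a black lid (58 mm wide, 10 mm thick); 94 mm tall with lid raised, 82 mm with lid home. Origin: centre of underside, z up its axis, x out through the white label (26 x 44 mm) on its side; a white strip on the lid also points to the label side.
- lid2 (a joint): Lid of can2: how far it is pressed down, m; 0 = raised (a 12 mm gap between lid and body shows its grey neck), 0.012 = fully home, lid resting on the body. Held by its seal: it takes about 6 N straight down all the way, stays wherever it is left, and stops hard when home.
- can3: Snack canister, may be absent; all alike. Loose steel cylinder, 60 mm wide, body 72 mm tall, weighted foot, 0.2 to 0.4 kg, with a black lid (58 mm wide, 10 mm thick); 94 mm tall with lid raised, 82 mm with lid home. Origin: centre of underside, z up its axis, x out through the white label (26 x 44 mm) on its side; a white strip on the lid also points to the label side.
- lid3 (a joint): Lid of can3: how far it is pressed down, m; 0 = raised (a 12 mm gap between lid and body shows its grey neck), 0.012 = fully home, lid resting on the body. Held by its seal: it takes about 6 N straight down all the way, stays wherever it is left, and stops hard when home.
- can4: Snack canister, may be absent; all alike. Loose steel cylinder, 60 mm wide, body 72 mm tall, weighted foot, 0.2 to 0.4 kg, with a black lid (58 mm wide, 10 mm thick); 94 mm tall with lid raised, 82 mm with lid home. Origin: centre of underside, z up its axis, x out through the white label (26 x 44 mm) on its side; a white strip on the lid also points to the label side.
- lid4 (a joint): Lid of can4: how far it is pressed down, m; 0 = raised (a 12 mm gap between lid and body shows its grey neck), 0.012 = fully home, lid resting on the body. Held by its seal: it takes about 6 N straight down all the way, stays wherever it is left, and stops hard when home.
- reader: Stock reader, fixed: flat black rubber mat 100 mm (x) by 380 mm (y), 2 mm thick, and beyond its +x edge a grey block 380 mm long, 50 mm high, with a glass window that looks along -x over the mat. Origin: centre of the mat's underside; x runs across the mat to the block (face at +60 mm, back at +100 mm), y along the block.
- reader_front (a point): Point at the middle of the reading window: x = +60 mm, y = 0, z = 28 mm in the reader's frame.
- fader (a joint): Black slide grip of the start fader, travel 0 to 0.12 m along the +y of fader_base; about 1.5 N friction, stays where it is left. Grip 28 mm (across the slot) by 20 mm (along the slot) by 40 mm tall, its foot 14.5 mm above the table.
- fader_top (a point): Centre of the top of the fader's grip, 54.5 mm above the table, with a white line across it; its axes are those of fader_base.
- fader_base: Fader housing, fixed: dark steel plate 80 mm (x) by 180 mm (y) by 14 mm high with a slot along y; origin: centre of its underside. The grip stands at y = joint - 60 mm, x = 0.
- index: White index tab on the fader plate, 18 mm (x) by 5 mm (y) by 6 mm high, 28 mm to the +x side of the slot; origin: centre of its underside, axes as fader_base. It does not move in a run; its place along the slot varies from start to start.
- lamp_cap (a joint): Dust cap on the middle of the reader's block: aluminium cylinder 32 mm wide, 24 mm tall, over the glass lamp, axis upright at x = +80 mm, y = 0 in the reader's frame. Value: height pulled up, m; 0 = fully down on the block (underside 50.5 mm, top 74.5 mm above the table), 0.022 = fully up, lamp uncovered. It stays on its guide and where it is left; about 5 N either way, hard stop at both ends.
- lamp_cap_top (a point): Centre of the dust cap's top face, 74.5 mm above the table when the cap is down.
- remote: Bystander: black remote control lying flat, 170 x 45 x 18 mm; origin at the centre of its underside.
- tumbler: Bystander: glass tumbler, 72 mm wide, 100 mm tall; origin at the centre of its underside.
- bowl: Bystander: white snack bowl, 100 mm wide, 50 mm tall; origin at the centre of its underside.

How it is judged:
On the way, in this order (a step that is already met when the one before it is completed fails the run):
1. the reader's dust cap is pulled fully up (value of joint lamp_cap above 0.0185 m), for 0.2 s.
2. every canister is closed and stands upright on the mat with its label facing the block (value of joint each of lid1, lid2, lid3, lid4 above 0.0095 m and angle between each of can1, can2, can3, can4's own z axis and vertical below 0.1 rad and x of can1 in the frame of reader between -0.025 and 0.025 m and y of can1 in the frame of reader between -0.168 and 0.168 m and z of each of can1, can2, can3, can4 in the frame of reader below 0.01 m and angle between the x axis of each of can1, can2, can3, can4 and the x axis of reader, either way round below 0.3 rad and x of reader_front in the frame of can1 above 0 m and linear speed of each of can1, can2, can3, can4 below 0.03 m/s and x of can2 in the frame of reader between -0.025 and 0.025 m and y of can2 in the frame of reader between -0.168 and 0.168 m and x of reader_front in the frame of can2 above 0 m and x of can3 in the frame of reader between -0.025 and 0.025 m and y of can3 in the frame of reader between -0.168 and 0.168 m and x of reader_front in the frame of can3 above 0 m and x of can4 in the frame of reader between -0.025 and 0.025 m and y of can4 in the frame of reader between -0.168 and 0.168 m and x of reader_front in the frame of can4 above 0 m), for 0.2 s.
3. then, with the dust cap still up, the fader's grip is level with the index tab (y of fader_top in the frame of index between -0.005 and 0.005 m and value of joint lamp_cap above 0.0185 m), for 0.2 s.
4. then the dust cap is pressed fully down again (value of joint lamp_cap below 0.003 m), for 0.2 s.
At the end, for the whole second after the job is handed in: Each canister present: lid down 9.5 of 12 mm or more, upright within 0.1 rad, resting on the mat (centre within 25 mm across, 168 mm along of its centre; under 10 mm up), label within 0.3 rad of square to the block, at rest; fader within 5 mm of the tab along the slot; cap within 3 mm of down (all of step 2 and y of fader_top in the frame of index between -0.005 and 0.005 m and value of joint lamp_cap below 0.003 m and velocity of joint fader below 0.01 m/s); the robot touches nothing.
It fails at once if the remote is pushed more than 30 mm (distance of remote from where it was at the start of the episode above 0.03 m).
It fails at once if the tumbler is pushed more than 30 mm (distance of tumbler from where it was at the start of the episode above 0.03 m).
It fails at once if the bowl is pushed more than 30 mm (distance of bowl from where it was at the start of the episode above 0.03 m).
Of can1, can2, can3, can4 only 3 to 4 are there at a start; the rules pass over those that are not, and their reading is None.
At some moment in a run one of can1, can2, can3, can4 may be knocked a few centimetres aside while the robot is not near it.
Once in a run the grip may slacken for a moment while it holds something.
It also fails if it takes over 210 s, if anything falls off the work surface, if the arm or the gripper's body presses on something with over 40 N, if the wrist force passes 120 N, or if a joint passes its speed limit or range.

## Working session

There is one attempt and no reset: what is moved stays moved. The work goes in short steps, Python scripts to look and compute and a shell command to move; the robot and the scene stay as the last step left them, time stands still between calls to the robot, and variables do not carry over. Pictures are saved under pics/ and viewed, at most 14 in all, crops included, and the job is handed in when it is done.

```bash
mkdir -p pics; ls; cat > h.py <<'E'
import numpy as np,cv2
from station import get_state,cams,arm,nets
def shot(cam,fn=None):
    f=cams.grab_frame(cam)
    if fn: cv2.imwrite('pics/'+fn,f['img'][:,:,::-1])
    return f
def proj(f,P):
    p,_=cv2.projectPoints(np.array(P,float).reshape(-1,1,3),cv2.Rodrigues(np.array(f['R']))[0],np.array(f['t'],float),np.array(f['mtx']),np.array(f['D']));return p.reshape(-1,2)
def ray(f,px,z):
    u=cv2.undistortPoints(np.array(px,float).reshape(-1,1,2),np.array(f['mtx']),np.array(f['D'])).reshape(-1,2)
    R=np.array(f['R']);t=np.array(f['t']);C=-R.T@t
    d=np.c_[u,np.ones(len(u))]@R
    return C+d*((z-C[2])/d[:,2])[:,None]
E
python3 - <<'E'
from h import *
for c in ['scene','side']:
    shot(c,c+'0.png')
    for n in ['can1','reader','reader_front','fader_top','fader_base','index','lamp_cap_top','remote','tumbler','bowl']:
        print(c,n,[(np.round(d['centre'],3).tolist(),round(d['confidence'],2)) for d in nets.pinpoint(c,n)][:6])
E
```

```text
pics
scene can1 [([0.426, -0.184, 0.004], 0.88), ([0.46, -0.011, 0.001], 0.81), ([0.459, 0.13, 0.002], 0.77), ([0.37, 0.337, 0.0], 0.72), ([0.498, -0.394, 0.015], 0.69)]
scene reader [([0.604, 0.038, 0.002], 0.88)]
scene reader_front [([0.664, 0.046, 0.029], 0.68)]
scene fader_top [([0.457, -0.32, 0.049], 0.66)]
scene fader_base [([0.493, -0.351, -0.001], 0.79)]
scene index [([0.495, -0.394, 0.014], 0.39)]
scene lamp_cap_top [([0.68, 0.05, 0.076], 0.72)]
scene remote [([0.642, 0.364, -0.004], 0.75), ([0.681, 0.048, 0.08], 0.54)]
scene tumbler [([0.484, 0.441, -0.003], 0.96)]
scene bowl [([0.703, -0.338, -0.0], 0.58)]
side can1 [([0.37, 0.335, 0.002], 0.92), ([0.455, 0.134, 0.002], 0.91), ([0.427, -0.177, -0.002], 0.6)]
side reader [([0.457, 0.132, 0.004], 0.61), ([0.608, 0.037, 0.005], 0.56)]
side reader_front [([0.664, 0.047, 0.027], 0.82)]
side fader_top [([0.455, -0.321, 0.054], 0.45)]
side fader_base [([0.492, -0.351, 0.004], 0.71)]
side index []
side lamp_cap_top [([0.687, 0.048, 0.075], 0.51)]
side remote [([0.638, 0.36, -0.004], 0.69)]
side tumbler [([0.484, 0.441, -0.003], 0.78)]
side bowl [([0.704, -0.341, 0.002], 0.88)]
```

View pics/scene0.png

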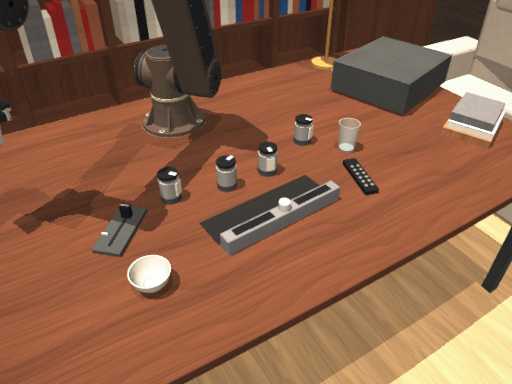

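View pics/side0.png

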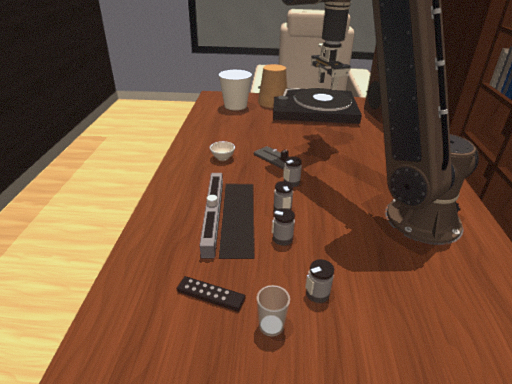

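The scene view shows four canisters near pixels (170,185), (227,172), (267,158) and (304,128), all with lids raised. The cap is at (285,204), the fader at (122,230) with its tab at (104,234). The side view agrees. Next I'll refine the reader's pose and the strip directions.

```bash
python3 - <<'E'
from h import *
s=get_state();print(s['eef_pos'],s['ee_rot'],s['force'],s['width'])
f=shot('scene')
g=cv2.resize(f['img'][105:255,155:355],(800,600),interpolation=cv2.INTER_CUBIC)
cv2.imwrite('pics/c1.png',g[:,:,::-1])
E
```

```text
[ 0.28551427 -0.61162307  0.22656574] [-3.14158592e+00 -2.21791174e-05 -2.70483261e+00] [ 0.31497504 -0.13137333  0.67606619] 0.08738155195999973
```

View pics/c1.png

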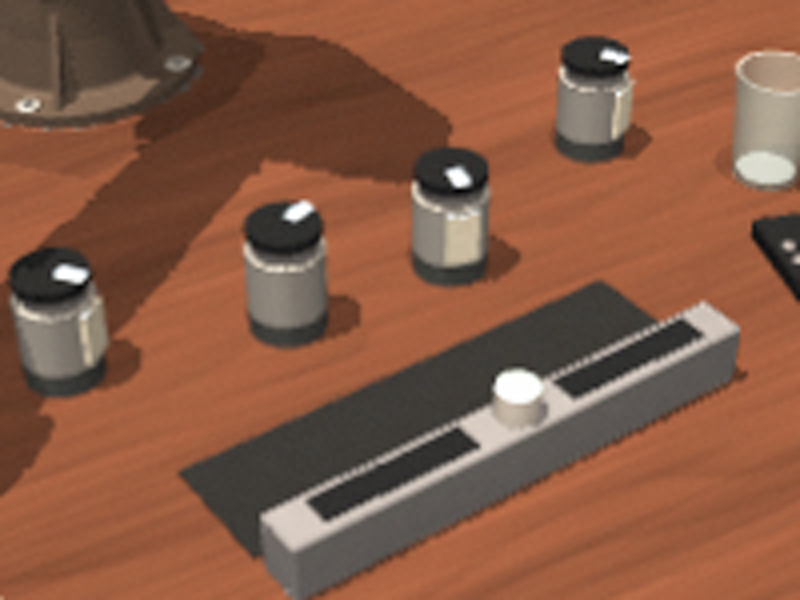

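The crop shows the white lid strips at (70,274), (298,211), (458,178) and (614,56) in crop pixels. The mat's robot-side corners are at (180,473) and (602,281).

```bash
python3 - <<'E'
from h import *
f=shot('scene')
o=np.array([155,105])
px=lambda L:np.array(L)/4+o
m=ray(f,px([[180,473],[602,281]]),.002);print('mat -x corners',m.round(4),'yaw',np.arctan2(*(m[1]-m[0])[[1,0]])-np.pi/2)
b=ray(f,px([[300,545],[738,328],[700,302],[262,518]]),.05);print('block top',b.round(4))
C=np.array([[.426,-.181],[.46,-.011],[.457,.132],[.37,.336]])
st=ray(f,px([[70,274],[298,211],[458,178],[614,56]]),.0945)[:,:2]
lc=ray(f,px([[52,272],[285,226],[451,171],[596,56]]),.0945)[:,:2]
for i in range(4):
    d=st[i]-C[i];e=st[i]-lc[i];print(C[i],lc[i].round(3),np.hypot(*d).round(4),np.arctan2(d[1],d[0]).round(2),np.arctan2(e[1],e[0]).round(2))
E
```

```text
mat -x corners [[ 0.5746 -0.1527  0.002 ]
 [ 0.5433  0.224   0.002 ]] yaw 0.08297812391483883
block top [[ 0.7189 -0.1346  0.05  ]
 [ 0.6888  0.2331  0.05  ]
 [ 0.651   0.229   0.05  ]
 [ 0.6864 -0.144   0.05  ]]
[ 0.426 -0.181] [ 0.436 -0.179] 0.0224 0.56 0.86
[ 0.46  -0.011] [ 0.47  -0.013] 0.0153 1.73 2.19
[0.457 0.132] [0.469 0.129] 0.0234 -0.16 -0.05
[0.37  0.336] [0.38  0.329] 0.0189 0.3 1.04
```

```bash
python3 -m creep '{"translation":[[0,50,10],[25,50,0],[25,50,0],[30,50,0],[30,50,0],[30,50,0],[30,50,0],[30,50,0]],"spin":[0,0,0,0,-0.1,-0.1,-0.1,0],"gripper":[1,1,1,1,1,0.6,0.6,0.6]}' 20 && python3 -m creep '{"translation":[[30,50,0],[30,50,0],[30,50,0],[30,50,0],[30,50,0],[15,10,-40],[0,0,0]],"spin":[0,0,0,0,0,0,0],"gripper":[0.6,0.6,0.6,0.6,0.6,0.6,0.6]}' && python3 - <<'E'
from h import *
shot('wrist','w1.png');print(get_state()['eef_pos'],get_state()['ee_rot'],get_state()['q'])
print(nets.pinpoint('wrist','lamp_cap_top'),nets.pinpoint('wrist','reader_front'))
E
```

```text
t: 2.0
eef_pos: [0.4596, -0.2569, 0.2368]
ee_rot: [-3.141, 0.001, -3.008]
force: [0.6, -1.0, 0.3]
width: 0.0694
gripper_force: 0.0
t: 2.7
eef_pos: [0.6014, -0.0322, 0.1912]
ee_rot: [3.141, -0.007, -3.003]
force: [-1.0, -0.6, -1.0]
width: 0.0526
gripper_force: 0.0
[ 0.60145462 -0.03354163  0.19357659] [-3.14135012 -0.00542541 -3.00330129] [ 2.68024634e-01  2.66746507e-01 -1.97130414e-01 -5.14519882e-04
 -1.11233065e+00 -1.70029997e+00]
[{'centre': [0.6617, 0.0438, 0.0261], 'confidence': 0.41}] [{'centre': [0.6646, 0.0402, 0.0292], 'confidence': 0.64}]
```

View pics/w1.png

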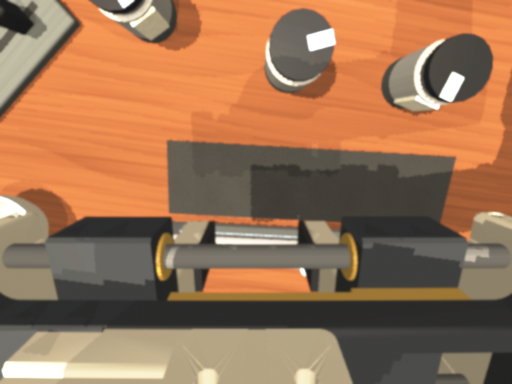

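The wrist view shows the mat's robot-side corners at (167,141) and (455,157). Can B's lid is at about (303,45) with its strip at (321,40), and can C's lid is at (460,68) with its strip at (452,86).

```bash
cat >> h.py <<'E'
def lids(cam,z=.094,zs=None):
    """lid centre + label angle from strip, seeded by nets"""
    f=cams.grab_frame(cam);out=[]
    for d in nets.pinpoint(cam,'can1'):
        c=np.array(d['centre'])
        for zz in [z]:
            p=proj(f,[c[0],c[1],zz])[0]
            s=np.linalg.norm(proj(f,[c[0]+.03,c[1],zz])[0]-p)
            yy,xx=np.mgrid[:384,:512]
            im=f['img'].astype(int);m=(np.hypot(xx-p[0],yy-p[1])<1.5*s)
            dark=(m&(im.max(2)<85)).astype(np.uint8)
            n,lab,stt,cen=cv2.connectedComponentsWithStats(dark)
            if n<2: continue
            k=1+np.argmax(stt[1:,4]);pts=np.argwhere(lab==k)[:,::-1].astype(np.int32)
            hull=cv2.convexHull(pts);e=np.zeros((384,512),np.uint8);cv2.fillConvexPoly(e,hull,1)
            w=(e>0)&(im.min(2)>150);ys,xs=np.nonzero(w)
            mm=cv2.moments(hull);lc=ray(f,[[mm['m10']/mm['m00'],mm['m01']/mm['m00']]],zz)[0]
            if len(xs)<4: print('nostrip',c,lc);continue
            st=ray(f,[[xs.mean(),ys.mean()]],zz)[0];v=(st-lc)[:2]
            print(cam,round(d['confidence'],2),'net',c.round(3),'lid',lc[:2].round(4),'r',np.hypot(*v).round(4),'ang',np.arctan2(v[1],v[0]).round(3),'area',cv2.contourArea(hull)/(np.pi*s*s),len(xs))
E
python3 - <<'E'
from h import *
f=shot('wrist')
m=ray(f,[[167,141],[455,157]],.002);print(m.round(4),np.arctan2(*(m[1]-m[0])[[1,0]])+np.pi/2, np.linalg.norm(m[1]-m[0]))
print(ray(f,[[303,44],[321,40],[460,68],[452,86]],.094).round(4))
lids('wrist');lids('scene');lids('side')
E
```

```text
[[ 0.5734 -0.1578  0.002 ]
 [ 0.5416  0.2244  0.002 ]] 3.2246501929425944 0.3834926402134796
[[ 0.4611 -0.013   0.094 ]
 [ 0.4557  0.0022  0.094 ]
 [ 0.4603  0.1323  0.094 ]
 [ 0.4762  0.1299  0.094 ]]
wrist 0.94 net [ 0.428 -0.179  0.003] lid [ 0.4529 -0.1656] r 0.0024 ang 2.831 area 0.05102499909730649 52
nostrip [ 0.4632 -0.0125 -0.002 ] [ 0.48903399 -0.01462135  0.094     ]
wrist 0.58 net [ 0.462  0.136 -0.   ] lid [0.4601 0.1288] r 0.0154 ang 0.004 area 0.837393624482292 418
nostrip [0.6636 0.0416 0.027 ] [0.644189  0.0221108 0.094    ]
scene 0.88 net [0.368 0.334 0.001] lid [0.3799 0.3264] r 0.018 ang 1.246 area 1.0263509442457255 10
nostrip [ 0.4596 -0.0087 -0.0008] [ 0.47299737 -0.01777107  0.094     ]
scene 0.62 net [0.459 0.13  0.004] lid [0.4695 0.1278] r 0.0061 ang 0.327 area 1.158663965805485 20
scene 0.6 net [ 0.426 -0.185  0.001] lid [ 0.4371 -0.185 ] r 0.0148 ang 1.339 area 1.361969642361695 23
nostrip [ 6.413e-01  3.643e-01 -4.000e-04] [0.66247639 0.31273291 0.094     ]
side 0.89 net [ 0.429 -0.182 -0.   ] lid [ 0.4407 -0.1749] r 0.0078 ang 1.285 area 0.9884404339807088 12
side 0.73 net [ 0.464 -0.009  0.002] lid [ 0.4576 -0.0023] r 0.0073 ang 1.797 area 0.8813353122106845 16
side 0.71 net [0.371 0.333 0.001] lid [0.372  0.3435] r 0.0147 ang 0.082 area 0.81238977679931 30
side 0.58 net [0.46  0.132 0.003] lid [0.4651 0.135 ] r 0.0116 ang -0.286 area 1.0280368421961399 22
```

```bash
python3 -m creep '{"translation":[[43,39,0],[43,39,0],[0,0,0],[0,0,-45],[0,0,-45],[0,0,0],[0,0,0]],"spin":[-0.055,0,0,0,0,0,0],"gripper":[0.6,0.6,0.6,0.6,0.6,0.6,0.6]}' && python3 - <<'E'
from h import *
shot('wrist','w2.png');s=get_state();print(s['eef_pos'],s['ee_rot'],s['q'])
print(nets.pinpoint('wrist','lamp_cap_top'),nets.pinpoint('scene','lamp_cap_top'),nets.pinpoint('side','lamp_cap_top'))
E
```

```text
t: 3.9
eef_pos: [0.6766, 0.0323, 0.107]
ee_rot: [-3.141, -0.001, -3.06]
force: [0.2, -0.1, 1.7]
width: 0.0525
gripper_force: 0.0
[0.67782545 0.03263778 0.10863546] [-3.14114315e+00  2.25518910e-03 -3.05934559e+00] [ 3.35235271e-01  4.50613432e-01 -1.28873469e-01  1.19633076e-03
 -9.89238860e-01 -1.82444118e+00]
[{'centre': [0.6828, 0.0481, 0.0765], 'confidence': 0.83}] [] [{'centre': [0.685, 0.0463, 0.0744], 'confidence': 0.6}, {'centre': [0.4251, -0.1771, -0.003], 'confidence': 0.33}]
```

View pics/w2.png

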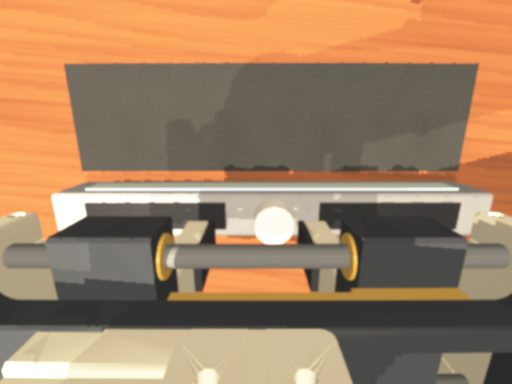

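The cap shows at (275,225), between the fingers but offset sideways. The mat corners at (66,65), (478,64), (81,171) and (463,170) give the reader's pose.

```bash
python3 - <<'E'
from h import *
f=shot('wrist')
m=ray(f,[[66,65],[478,64],[463,170],[81,171]],.002)[:,:2];print(m.round(4),m.mean(0))
d=m[1]-m[0]+m[2]-m[3];a=np.arctan2(d[1],d[0])-np.pi/2;print(a,m.mean(0)+.08*np.array([np.cos(a),np.sin(a)]))
print(ray(f,[[275,225]],.0745),get_state()['eef_pos'])
E
python3 -m creep '{"translation":[[8,14,0],[0,0,0],[0,0,-30],[0,0,-23],[0,0,0],[0,0,0],[0,0,0],[0,0,0]],"spin":[0,0,0,0,0,0,0,0],"gripper":[0.6,0.6,0.6,0.6,0.6,0.3,0.2,0.2]}' 30
```

```text
[[ 0.5722 -0.1522]
 [ 0.54    0.2264]
 [ 0.6383  0.2408]
 [ 0.6713 -0.1473]] [0.60545549 0.04192675]
0.08481799941782375 [0.6851679  0.04870406]
[[0.68446035 0.04769413 0.0745    ]] [0.67784331 0.03300048 0.10897951]
t: 4.95
eef_pos: [0.6849, 0.0469, 0.0542]
ee_rot: [3.141, 0.001, -3.06]
force: [-0.3, -0.4, 0.9]
width: 0.0339
gripper_force: 0.0
```

```bash
python3 -m creep '{"translation":[[0,0,0],[0,0,0],[0,0,8],[0,0,8],[0,0,9],[0,0,0],[0,0,0],[0,0,0]],"spin":[0,0,0,0,0,0,0,0],"gripper":[0.2,0.2,0.2,0.2,0.2,0.2,0.2,0.2]}' 40
```

```text
t: 5.75
eef_pos: [0.6846, 0.0466, 0.0771]
ee_rot: [3.141, -0.001, -3.06]
force: [6.2, -3.3, -10.6]
width: 0.031
gripper_force: 40.0
```

```bash
python3 -m creep '{"translation":[[0,0,-1],[0,0,0],[0,0,0],[0,0,40],[0,0,40],[0,0,20]],"spin":[0,0,0,0,0,0],"gripper":[0.6,0.6,0.6,0.6,0.6,0.6]}' && python3 -m creep '{"translation":[[-39,36,0],[-39,36,0],[-39,36,0],[-39,36,0],[-39,36,0],[-39,36,0],[-39,36,0],[0,0,0]],"spin":[0,0,0,0,0,0,0,0],"gripper":[0,0,0,0,0,0,0,0]}' 20 && python3 - <<'E'
from h import *
shot('wrist','w3.png');s=get_state();print(s['eef_pos'],s['ee_rot'],s['q'])
for c in ['wrist','scene','side']: 
    for n in ['can1','lamp_cap_top']: print(c,n,[(np.round(d['centre'],3).tolist(),round(d['confidence'],2)) for d in nets.pinpoint(c,n)])
E
```

```text
t: 6.35
eef_pos: [0.686, 0.0471, 0.1819]
ee_rot: [3.141, 0.005, -3.059]
force: [0.6, -0.1, 0.5]
width: 0.0526
gripper_force: 0.0
t: 7.15
eef_pos: [0.424, 0.2877, 0.1784]
ee_rot: [3.139, 0.001, -3.054]
force: [0.4, -0.1, 0.6]
width: 0.0004
gripper_force: 0.0
[0.42542738 0.28643125 0.17833429] [ 3.14007040e+00  9.35620640e-04 -3.05453953e+00] [ 9.75674154e-01  1.29616160e-01 -4.11844516e-01 -2.72791628e-04
 -1.02756420e+00 -2.45927584e+00]
wrist can1 [([0.463, -0.015, -0.001], 0.97), ([0.37, 0.334, 0.004], 0.78), ([0.462, 0.135, 0.002], 0.77)]
wrist lamp_cap_top []
scene can1 [([0.368, 0.334, 0.001], 0.88), ([0.46, -0.009, -0.001], 0.8), ([0.459, 0.13, 0.004], 0.62), ([0.426, -0.185, 0.001], 0.6), ([0.641, 0.364, -0.0], 0.41), ([0.704, -0.335, -0.0], 0.39)]
scene lamp_cap_top []
side can1 [([0.429, -0.182, -0.0], 0.89), ([0.464, -0.009, 0.002], 0.73), ([0.371, 0.333, 0.001], 0.71), ([0.46, 0.132, 0.003], 0.58)]
side lamp_cap_top [([0.685, 0.046, 0.074], 0.6), ([0.425, -0.177, -0.003], 0.33)]
```

View pics/w3.png

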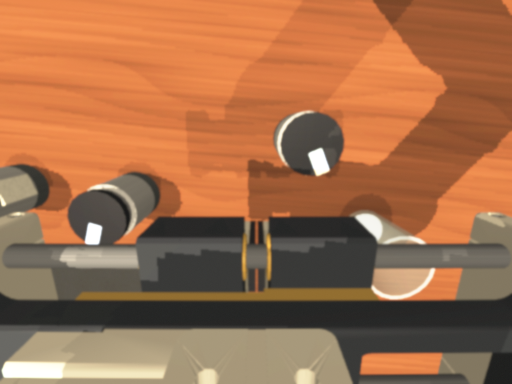

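D's lid is at (310,143) with its strip at (319,161). C's lid is at (100,216) with its strip at (93,233).

```bash
python3 - <<'E'
from h import *
f=shot('wrist')
for n,a,b in [('D',[310,143],[319,161]),('C',[100,216],[93,233])]:
    l,s=ray(f,[a,b],.094)[:,:2];v=s-l;print(n,l.round(4),np.hypot(*v).round(4),np.arctan2(v[1],v[0]).round(3))
shot('side');print([d['centre'] for d in nets.pinpoint('side','lamp_cap_top')])
shot('scene');print([d['centre'] for d in nets.pinpoint('scene','lamp_cap_top')])
print(get_state()['eef_pos'])
E
python3 -m creep '{"translation":[[-27,24,0],[-27,24,0],[0,0,-36],[0,0,-30],[0,0,0],[0,0,0]],"spin":[0,0,0,0,0,0],"gripper":[0,0,0,0,0,0]}'
```

```text
D [0.3726 0.3267] 0.0186 0.59
C [0.4581 0.1329] 0.0204 -0.421
[[0.6838, 0.0489, 0.0969]]
[[0.6817, 0.0475, 0.0977], [0.6368, 0.3639, -0.0029]]
[0.42778443 0.28366066 0.17720988]
t: 8.35
eef_pos: [0.3737, 0.332, 0.1117]
ee_rot: [-3.14, -0.0, -3.06]
force: [-0.1, 0.4, 0.7]
width: 0.0005
gripper_force: 0.0
```

```bash
python3 -m creep '{"translation":[[0,0,-12],[0,0,-8],[0,0,-6],[0,0,-4],[0,0,0],[0,0,0]],"spin":[0,0,0,0,0,0],"gripper":[0,0,0,0,0,0]}'
```

```text
t: 8.95
eef_pos: [0.374, 0.3329, 0.0823]
ee_rot: [3.14, 0.001, -3.06]
force: [-0.1, -0.3, 6.2]
width: 0.0004
gripper_force: 3.2
```

```bash
python3 -m creep '{"translation":[[0,0,-2],[0,0,-1],[0,0,0],[0,0,0]],"spin":[0,0,0,0],"gripper":[0,0,0,0]}' && python3 -m creep '{"translation":[[0,0,33],[17,-40,0],[17,-40,0],[17,-40,0],[17,-40,0],[18,-41,0],[0,0,0],[0,0,0]],"spin":[0,0,0,0,0,0,0,0],"gripper":[0,0,0,0,0,0,0,0]}'
```

```text
t: 9.35
eef_pos: [0.3747, 0.3332, 0.082]
ee_rot: [3.139, 0.003, -3.058]
force: [-8.0, -5.8, 34.4]
width: 0.0005
gripper_force: 17.3
t: 10.15
eef_pos: [0.4597, 0.13, 0.1113]
ee_rot: [3.141, 0.0, -3.063]
force: [0.6, 0.3, 0.6]
width: 0.0004
gripper_force: 0.0
```

```bash
python3 -m creep '{"translation":[[0,0,-12],[0,0,-8],[0,0,-6],[0,0,-3],[0,0,-1],[0,0,0],[0,0,0]],"spin":[0,0,0,0,0,0,0],"gripper":[0,0,0,0,0,0,0]}' && python3 -m creep '{"translation":[[0,0,30],[0,-47,0],[0,-47,0],[2,-48,0],[0,0,0],[0,0,0]],"spin":[0,0,0,0,0,0],"gripper":[0,0,0,0,0,0]}'
```

```text
t: 10.85
eef_pos: [0.4594, 0.132, 0.0822]
ee_rot: [-3.141, 0.001, -3.058]
force: [-3.8, -0.5, 11.3]
width: 0.0003
gripper_force: 5.7
t: 11.45
eef_pos: [0.4613, -0.0113, 0.1112]
ee_rot: [3.142, -0.0, -3.062]
force: [0.2, 1.0, -0.3]
width: -0.0002
gripper_force: 0.0
```

```bash
python3 - <<'E'
from h import *
for c in ['side','wrist','scene']:
    shot(c); print(c,[(np.round(d['centre'],3).tolist(),round(d['confidence'],2)) for d in nets.pinpoint(c,'can1')])
E
```

```text
side [([0.452, 0.135, 0.004], 0.93), ([0.464, -0.009, -0.001], 0.67), ([0.372, 0.338, 0.001], 0.59), ([0.426, -0.179, -0.004], 0.51)]
wrist [([0.426, -0.179, -0.002], 0.94), ([0.462, -0.009, -0.0], 0.88), ([0.459, 0.134, -0.001], 0.84)]
scene [([0.461, 0.132, 0.001], 0.96), ([0.458, -0.007, 0.001], 0.89), ([0.426, -0.183, 0.005], 0.86), ([0.368, 0.336, 0.003], 0.74)]
```

```bash
python3 -m creep '{"translation":[[0,1,-12],[0,0,-8],[0,0,-6],[0,0,-3],[0,0,-1],[0,0,0],[0,0,0]],"spin":[0,0,0,0,0,0,0],"gripper":[0,0,0,0,0,0,0]}' && python3 -m creep '{"translation":[[0,0,30],[-9,-43,0],[-9,-43,0],[-9,-43,0],[-8,-42,0],[0,0,0],[0,0,0]],"spin":[0,0,0,0,0,0,0],"gripper":[0,0,0,0,0,0,0]}' && python3 -m creep '{"translation":[[0,0,-12],[0,0,-8],[0,0,-6],[0,0,-3],[0,0,-1],[0,0,0],[0,0,0]],"spin":[0,0,0,0,0,0,0],"gripper":[0,0,0,0,0,0,0]}'
```

```text
t: 12.45
eef_pos: [0.462, -0.0091, 0.0823]
ee_rot: [3.141, 0.001, -3.059]
force: [-3.1, 2.8, 13.0]
width: 0.0007
gripper_force: 6.3
t: 13.15
eef_pos: [0.4259, -0.1816, 0.111]
ee_rot: [3.141, -0.001, -3.062]
force: [0.3, -1.1, 0.4]
width: 0.0007
gripper_force: 0.0
t: 13.85
eef_pos: [0.4269, -0.18, 0.0822]
ee_rot: [-3.141, 0.0, -3.058]
force: [-4.2, 1.5, 12.2]
width: 0.0001
gripper_force: 6.4
```

```bash
python3 -m creep '{"translation":[[0,0,40],[25,0,40],[25,0,40],[25,0,30],[15,0,0],[0,0,0]],"spin":[0,0,0,0,0,0],"gripper":[0,0,0,0.9,0.9,0.9]}' && python3 - <<'E'
from h import *
shot('wrist','w4.png');print(get_state()['eef_pos'])
for n in ['can1','fader_top','index','fader_base']: print(n,[(np.round(d['centre'],3).tolist(),round(d['confidence'],2)) for d in nets.pinpoint('wrist',n)])
E
```

```text
t: 14.45
eef_pos: [0.5182, -0.1798, 0.231]
ee_rot: [3.141, 0.001, -3.058]
force: [-0.6, -0.2, -1.1]
width: 0.0193
gripper_force: 0.0
[ 0.51652368 -0.17982153  0.23012112]
can1 [([0.464, 0.135, 0.003], 0.87), ([0.426, -0.181, 0.002], 0.78), ([0.463, -0.01, -0.002], 0.55)]
fader_top [([0.457, -0.322, 0.057], 0.72)]
index [([0.501, -0.391, 0.017], 0.49)]
fader_base [([0.493, -0.351, -0.001], 0.71), ([0.665, 0.042, 0.027], 0.47)]
```

View pics/w4.png

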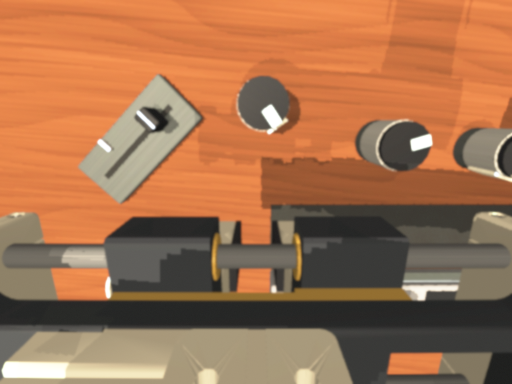

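The wrist view shows A's lid at (264,104) with its strip at (273,118), and B's lid at (405,145) with its strip at (422,143). The fader plate's corners are (162,75), (202,119), (123,202) and (81,165), its grip top is about (148,118) and its tab is at (104,146).

```bash
python3 - <<'E'
from h import *
f=shot('wrist')
for n,a,b in [('A',[264,104],[273,118]),('B',[405,145],[422,143])]:
    l,s=ray(f,[a,b],.082)[:,:2];v=s-l;print(n,l.round(4),np.hypot(*v).round(4),np.arctan2(v[1],v[0]).round(3))
p=ray(f,[[162,75],[202,119],[123,202],[81,165]],.014)[:,:2];print(p.round(4),p.mean(0))
ax=p[0]+p[1]-p[2]-p[3];print('axis',ax/np.linalg.norm(ax),np.linalg.norm(ax)/2,np.arctan2(ax[1],ax[0])-np.pi/2)
print('idx',ray(f,[[104,146]],.02),'grip',ray(f,[[148,118]],.0545),get_state()['eef_pos'])
E
```

```text
A [ 0.4257 -0.1799] 0.018 0.681
B [ 0.4567 -0.0148] 0.0194 1.772
[[ 0.3963 -0.3148]
 [ 0.4478 -0.2608]
 [ 0.5759 -0.3741]
 [ 0.5251 -0.4317]] [ 0.48628616 -0.34536679]
axis [-0.74466897  0.66743398] 0.17245956728397663 0.8400387370751146
idx [[ 0.49456403 -0.39354093  0.02      ]] grip [[ 0.45159365 -0.31839018  0.0545    ]] [ 0.51549084 -0.18063009  0.23073863]
```

```bash
python3 -m creep '{"translation":[[-30,0,-20],[-30,0,-30],[-29,0,-30],[0,0,0],[0,0,-40],[0,0,-40],[0,0,-40],[0,0,0]],"spin":[0.15,0.15,0.15,0.15,0,0,0,0],"gripper":[0.97,0.97,0.97,0.97,0.97,0.97,0.97,0.97]}' 25
```

```text
t: 15.55
eef_pos: [0.4231, -0.1807, 0.0275]
ee_rot: [3.136, -0.007, -2.461]
force: [-0.1, -0.4, -0.4]
width: 0.0847
gripper_force: 0.0
```

```bash
python3 -m creep '{"translation":[[2,0,1],[0,0,0],[0,0,0],[0,0,0],[0,0,0],[0,0,10],[0,0,15],[0,0,15]],"spin":[0,0,0,0,0,0,0,0],"gripper":[0.6,0.6,0.6,0.6,0.6,0.6,0.6,0.6]}'
```

```text
t: 16.35
eef_pos: [0.4291, -0.1808, 0.0735]
ee_rot: [3.142, -0.0, -2.46]
force: [0.0, 0.0, -2.7]
width: 0.0601
gripper_force: 25.0
```

```bash
python3 -m creep '{"translation":[[37,15,0],[37,15,0],[37,15,0],[37,15,0],[38,13,0],[0,0,0],[0,0,0]],"spin":[-0.15,-0.15,-0.15,-0.15,0,0,0],"gripper":[0.6,0.6,0.6,0.6,0.6,0.6,0.6]}' 35
```

```text
t: 17.05
eef_pos: [0.6155, -0.1074, 0.0723]
ee_rot: [3.141, -0.001, -3.059]
force: [-0.6, -0.5, -2.2]
width: 0.0594
gripper_force: 35.0
```

```bash
python3 -m creep '{"translation":[[-1,0,-20],[0,0,-14],[0,0,-5],[0,0,-2],[0,0,0]],"spin":[0,0,0,0,0],"gripper":[0.6,0.6,0.6,0.6,0.6]}'; python3 - <<'E'
from h import *
shot('side','s5.png');shot('scene');print(get_state()['eef_pos'],get_state()['force'])
for c in ['side','scene']:print([(np.round(d['centre'],3).tolist(),round(d['confidence'],2)) for d in nets.pinpoint(c,'can1')])
E
```

```text
t: 17.55
eef_pos: [0.6128, -0.1081, 0.0353]
ee_rot: [-3.141, -0.001, -3.059]
force: [-15.0, 5.5, 32.0]
width: 0.0597
gripper_force: 35.0
[ 0.61283252 -0.10804948  0.03535043] [-14.65796451   5.83566084  32.5530299 ]
[([0.461, -0.012, 0.001], 0.95), ([0.458, 0.134, 0.006], 0.89), ([0.611, -0.107, 0.0], 0.6), ([0.374, 0.334, 0.0], 0.58)]
[([0.459, 0.13, 0.003], 0.96), ([0.365, 0.337, 0.003], 0.75), ([0.608, -0.112, 0.005], 0.65)]
```

```bash
python3 -m creep '{"translation":[[0,0,2],[0,0,1],[0,0,0],[0,0,0],[0,0,0],[0,0,30],[0,0,40],[0,0,40]],"spin":[0,0,0,0,0,0,0,0],"gripper":[0.6,0.85,0.85,0.85,0.85,0.85,0.85,0.85]}' && python3 -m creep '{"translation":[[-10,20,40],[-10,40,0],[-10,20,0],[0,0,0]],"spin":[0,0,0,0],"gripper":[1,1,1,1]}' && python3 - <<'E'
from h import *
shot('wrist','w6.png');shot('side');shot('scene');print(get_state()['eef_pos'])
for c in ['side','scene','wrist']:print([(np.round(d['centre'],3).tolist(),round(d['confidence'],2)) for d in nets.pinpoint(c,'can1')])
E
```

```text
t: 18.55
eef_pos: [0.6139, -0.1079, 0.1448]
ee_rot: [-3.141, -0.002, -3.06]
force: [1.7, 0.4, -0.1]
width: 0.0748
gripper_force: 0.0
t: 18.95
eef_pos: [0.5836, -0.0257, 0.1848]
ee_rot: [3.141, 0.001, -3.058]
force: [0.2, 0.0, 1.1]
width: 0.0874
gripper_force: 0.0
[ 0.58450231 -0.02792037  0.18418313]
[([0.463, -0.009, 0.002], 0.89), ([0.611, -0.107, 0.002], 0.61), ([0.456, 0.134, 0.003], 0.6), ([0.488, 0.442, -0.0], 0.57)]
[([0.368, 0.334, 0.0], 0.81), ([0.46, 0.135, 0.001], 0.75), ([0.461, -0.01, -0.005], 0.56), ([0.611, -0.11, 0.008], 0.55)]
[([0.463, 0.133, 0.004], 0.83), ([0.463, -0.013, -0.002], 0.76)]
```

View pics/w6.png

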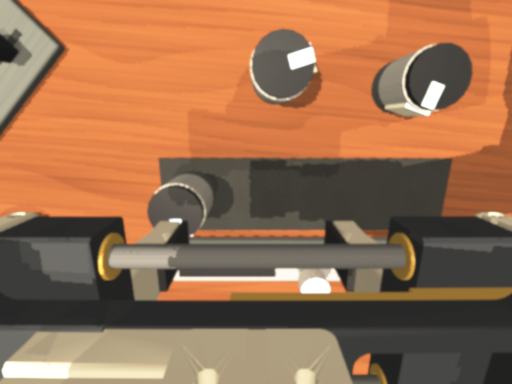

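A stands on the mat at (180,205) with its strip toward the block. B's lid is at (284,65) with its strip at (302,58). C's lid is at (440,77) with its strip at (433,95).

```bash
python3 - <<'E'
from h import *
f=shot('wrist')
for n,a,b in [('A',[177,210],[175,221]),('B',[284,65],[302,58]),('C',[440,77],[433,95])]:
    l,s=ray(f,[a,b],.082)[:,:2];v=s-l;print(n,l.round(4),np.hypot(*v).round(4),np.arctan2(v[1],v[0]).round(3))
# strip axis via minAreaRect
im=f['img'].astype(int)
for n,c in [('B',(302,58)),('C',(433,95))]:
    m=(im.min(2)>185).astype(np.uint8);m[:c[1]-18]=0;m[c[1]+18:]=0;m[:,:c[0]-18]=0;m[:,c[0]+18:]=0
    N,lab,st,ce=cv2.connectedComponentsWithStats(m);k=lab[c[1],c[0]]
    r=cv2.minAreaRect(np.argwhere(lab==k)[:,::-1].astype(np.float32));b=ray(f,cv2.boxPoints(r),.082)[:,:2];e=[b[1]-b[0],b[2]-b[1]];e=max(e,key=lambda v:v@v);print(n,k,st[k],np.linalg.norm(e),np.arctan2(e[1],e[0]))
E
```

```text
A [ 0.6092 -0.1095] 0.0125 -0.165
B [ 0.4632 -0.0139] 0.017 1.999
C [0.4612 0.1294] 0.016 -0.159
B 1 [290  46  29  23 442] 0.024230786600622816 1.9506581222249766
C 1 [425  80  23  29 396] 0.02367308961745269 2.90662840221653
```

```bash
python3 -m creep '{"translation":[[-20,3,0],[-20,3,0],[-20,3,0],[-20,3,0],[-20,3,0],[-22,2,-10],[0,0,-20],[0,0,-20]],"spin":[0.15,0.15,0.15,0.15,0.15,0.15,0.15,0.15],"gripper":[1,1,1,1,1,1,1,1]}' && python3 -m creep '{"translation":[[0,0,0],[0,0,0],[0,0,0],[0,0,0],[0,0,0],[0,0,0]],"spin":[0.15,0.15,0.15,0.15,0.07,0],"gripper":[1,1,1,1,1,1]}'
```

```text
t: 20.1
eef_pos: [0.4625, -0.011, 0.1344]
ee_rot: [-3.14, 0.001, -1.854]
force: [1.5, 0.5, 0.3]
width: 0.0877
gripper_force: 0.0
t: 20.7
eef_pos: [0.4625, -0.0112, 0.1343]
ee_rot: [3.141, -0.0, -1.19]
force: [0.1, 0.3, 0.0]
width: 0.0875
gripper_force: 0.0
```

Check B is still there (wrist may not see it), then descend and grip.

```bash
python3 - <<'E'
from h import *
shot('side');shot('scene')
for c in ['side','scene']:print([(np.round(d['centre'],3).tolist(),round(d['confidence'],2)) for d in nets.pinpoint(c,'can1')])
E
python3 -m creep '{"translation":[[0,0,-35],[0,0,-35],[0,0,-33],[0,0,0],[0,0,0]],"spin":[0,0,0,0,0],"gripper":[1,1,1,1,1]}' 35
```

```text
[([0.372, 0.332, 0.001], 0.81), ([0.613, -0.11, 0.003], 0.78), ([0.468, -0.013, -0.0], 0.7), ([0.456, 0.13, 0.005], 0.69)]
[([0.367, 0.336, 0.0], 0.98), ([0.459, 0.131, 0.004], 0.95), ([0.463, -0.01, -0.002], 0.82), ([0.612, -0.112, 0.008], 0.74)]
t: 21.4
eef_pos: [0.4624, -0.011, 0.0316]
ee_rot: [3.14, -0.0, -1.19]
force: [-0.2, 0.5, 0.2]
width: 0.0879
gripper_force: 0.0
```

```bash
python3 -m creep '{"translation":[[0,0,0],[0,0,0],[0,0,0],[0,0,0],[0,0,0],[0,0,20],[0,0,20],[0,0,20]],"spin":[0,0,0,0,0,0,0,0],"gripper":[0.6,0.6,0.6,0.6,0.6,0.6,0.6,0.6]}' && python3 -m creep '{"translation":[[10,0,0],[10,0,0],[10,0,0],[10,0,0],[10,0,0],[10,0,0],[10,0,0],[10,0,0]],"spin":[-0.15,-0.15,-0.15,-0.15,-0.15,-0.15,-0.15,-0.15],"gripper":[0.6,0.6,0.6,0.6,0.6,0.6,0.6,0.6]}' && python3 -m creep '{"translation":[[13,1,0],[13,1,0],[13,1,0],[13,0,0],[12,0,0],[0,0,0],[0,0,0]],"spin":[-0.15,-0.15,-0.15,-0.15,-0.07,0,0],"gripper":[0.6,0.6,0.6,0.6,0.6,0.6,0.6]}'
```

```text
t: 22.2
eef_pos: [0.4618, -0.0109, 0.0918]
ee_rot: [3.141, 0.0, -1.19]
force: [1.3, 0.4, -2.5]
width: 0.0594
gripper_force: 35.0
t: 23.0
eef_pos: [0.5423, -0.0109, 0.091]
ee_rot: [3.141, -0.001, -2.396]
force: [0.3, -0.5, -2.1]
width: 0.0599
gripper_force: 35.0
t: 23.7
eef_pos: [0.6057, -0.0079, 0.0907]
ee_rot: [3.142, -0.001, -3.059]
force: [-0.9, -0.2, -2.7]
width: 0.0597
gripper_force: 35.0
```

```bash
python3 -m creep '{"translation":[[0,-1,-25],[0,0,-20],[0,0,-8],[0,0,-2],[0,0,0]],"spin":[0,0,0,0,0],"gripper":[0.6,0.6,0.6,0.6,0.6]}'
```

```text
t: 24.2
eef_pos: [0.6064, -0.0088, 0.0368]
ee_rot: [-3.141, 0.0, -3.059]
force: [0.0, 0.1, -2.3]
width: 0.0595
gripper_force: 35.0
```

```bash
python3 -m creep '{"translation":[[0,0,-2],[0,0,-1],[0,0,0]],"spin":[0,0,0],"gripper":[0.6,0.6,0.6]}'; python3 -m creep '{"translation":[[0,0,0],[0,0,0],[0,0,0],[0,0,0],[0,0,35],[0,0,40],[0,0,40]],"spin":[0,0,0,0,0,0,0],"gripper":[0.8,0.8,0.8,0.8,0.8,0.8,0.8]}' && python3 -m creep '{"translation":[[-10,40,15],[-10,40,0],[-5,10,0],[0,0,0]],"spin":[0,0,0,0],"gripper":[1,1,1,1]}' && python3 - <<'E'
from h import *
shot('wrist','w7.png');shot('side');shot('scene');print(get_state()['eef_pos'])
for c in ['side','scene','wrist']:print([(np.round(d['centre'],3).tolist(),round(d['confidence'],2)) for d in nets.pinpoint(c,'can1')])
E
```

```text
t: 24.5
eef_pos: [0.607, -0.0086, 0.0342]
ee_rot: [3.141, 0.001, -3.059]
force: [-0.2, 0.2, 0.4]
width: 0.0598
gripper_force: 35.0
t: 25.2
eef_pos: [0.606, -0.009, 0.1494]
ee_rot: [-3.141, -0.001, -3.06]
force: [0.9, 1.0, 0.3]
width: 0.0701
gripper_force: 0.0
t: 25.6
eef_pos: [0.5808, 0.0827, 0.1636]
ee_rot: [3.141, 0.0, -3.057]
force: [-0.0, -0.2, 0.2]
width: 0.0872
gripper_force: 0.0
[0.58137165 0.08063049 0.16310085]
[([0.61, -0.006, 0.003], 0.71), ([0.456, 0.134, -0.001], 0.64), ([0.371, 0.337, -0.001], 0.57), ([0.614, -0.107, -0.001], 0.51)]
[([0.613, -0.113, 0.006], 0.98), ([0.369, 0.336, 0.0], 0.73), ([0.609, -0.008, 0.003], 0.7), ([0.459, 0.128, 0.001], 0.66)]
[([0.368, 0.333, 0.002], 0.82), ([0.614, -0.111, 0.004], 0.79), ([0.606, -0.006, 0.0], 0.78), ([0.461, 0.134, -0.001], 0.62)]
```

View pics/w7.png

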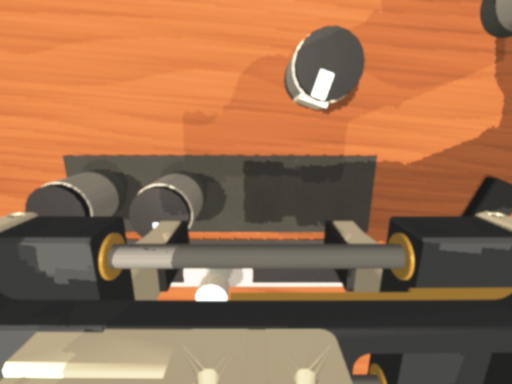

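A and B stand on the mat, at (90,195) and (170,205). C's lid is at (330,65) with its strip at (322,83), an angle of about -0.2 rad.

```bash
python3 -m creep '{"translation":[[-40,17,0],[-40,17,0],[-41,17,0],[0,0,-30],[0,0,-40],[0,0,-40],[0,0,-21],[0,0,0]],"spin":[-0.14,-0.14,0,0,0,0,0,0],"gripper":[1,1,1,1,1,1,1,1]}' && python3 -m creep '{"translation":[[0,0,0],[0,0,0],[0,0,0],[0,0,0],[0,0,0],[0,0,20],[0,0,20],[0,0,20]],"spin":[0,0,0,0,0,0,0,0],"gripper":[0.6,0.6,0.6,0.6,0.6,0.6,0.6,0.6]}'
```

```text
t: 26.7
eef_pos: [0.4587, 0.1303, 0.0297]
ee_rot: [-3.137, -0.004, 2.942]
force: [0.3, -0.4, 0.6]
width: 0.0875
gripper_force: 0.0
t: 27.5
eef_pos: [0.4599, 0.1319, 0.0929]
ee_rot: [-3.141, -0.001, 2.943]
force: [1.0, -0.0, -1.3]
width: 0.0597
gripper_force: 35.0
```

```bash
python3 -m creep '{"translation":[[28,-8,0],[28,-8,0],[28,-8,0],[28,-8,0],[27,-9,0],[0,0,0],[0,0,0]],"spin":[0.1,0.1,0.08,0,0,0,0],"gripper":[0.6,0.6,0.6,0.6,0.6,0.6,0.6]}' && python3 -m creep '{"translation":[[0,0,-25],[0,0,-20],[0,0,-8],[0,0,-3],[0,0,0]],"spin":[0,0,0,0,0],"gripper":[0.6,0.6,0.6,0.6,0.6]}'
```

```text
t: 28.2
eef_pos: [0.5989, 0.0906, 0.0915]
ee_rot: [-3.141, -0.002, -3.061]
force: [-0.4, 0.9, -2.9]
width: 0.0595
gripper_force: 35.0
t: 28.7
eef_pos: [0.5992, 0.0915, 0.0367]
ee_rot: [-3.141, 0.0, -3.059]
force: [0.9, -0.1, -2.1]
width: 0.06
gripper_force: 35.0
```

```bash
python3 -m creep '{"translation":[[0,0,-2],[0,0,-1.5],[0,0,0]],"spin":[0,0,0],"gripper":[0.6,0.6,0.6]}'; python3 -m creep '{"translation":[[0,0,0],[0,0,0],[0,0,0],[0,0,0],[0,0,35],[0,0,40],[0,0,40]],"spin":[0,0,0,0,0,0,0],"gripper":[0.8,0.8,0.8,0.8,0.8,0.8,0.8]}' && python3 -m creep '{"translation":[[-15,45,15],[-35,45,0],[-40,45,0],[-40,45,0],[-10,20,0],[0,0,0]],"spin":[0,0,0,0,0,0],"gripper":[1,1,1,1,1,1]}' && python3 - <<'E'
from h import *
shot('wrist','w8.png');shot('side');shot('scene');print(get_state()['eef_pos'])
for c in ['side','scene','wrist']:print([(np.round(d['centre'],3).tolist(),round(d['confidence'],2)) for d in nets.pinpoint(c,'can1')])
E
```

```text
t: 29.0
eef_pos: [0.6002, 0.0917, 0.0354]
ee_rot: [3.141, 0.002, -3.059]
force: [-5.4, 0.0, 11.6]
width: 0.0594
gripper_force: 35.0
t: 29.7
eef_pos: [0.5991, 0.091, 0.1488]
ee_rot: [-3.141, -0.001, -3.06]
force: [0.2, 0.2, 0.3]
width: 0.0702
gripper_force: 0.0
t: 30.3
eef_pos: [0.476, 0.2729, 0.1632]
ee_rot: [3.141, 0.001, -3.056]
force: [0.4, -0.7, -0.1]
width: 0.0873
gripper_force: 0.0
[0.47728065 0.2702348  0.16274545]
[([0.369, 0.334, 0.001], 0.96), ([0.61, -0.107, 0.0], 0.77), ([0.595, 0.091, 0.005], 0.75), ([0.608, -0.008, 0.004], 0.67), ([0.488, 0.441, 0.0], 0.6), ([0.704, -0.337, 0.002], 0.46)]
[([0.597, 0.093, 0.004], 0.94), ([0.372, 0.339, 0.001], 0.92), ([0.612, -0.112, 0.008], 0.88), ([0.607, -0.007, 0.004], 0.82)]
[([0.373, 0.334, 0.002], 0.73)]
```

View pics/w8.png

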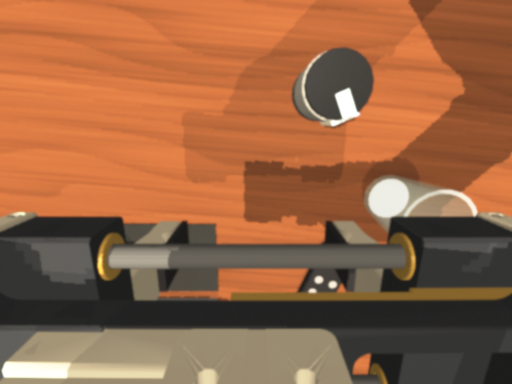

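D's lid is at (338,83) with its strip at (346,104). I'll compute its angle.

```bash
python3 - <<'E'
from h import *
f=shot('wrist');im=f['img'].astype(int)
l,s=ray(f,[[338,83],[346,104]],.082)[:,:2];v=s-l;print(l,np.hypot(*v),np.arctan2(v[1],v[0]))
m=(im.min(2)>200).astype(np.uint8);c=(346,102);m[:c[1]-16]=0;m[c[1]+16:]=0;m[:,:c[0]-14]=0;m[:,c[0]+14:]=0
N,lab,st,ce=cv2.connectedComponentsWithStats(m);k=lab[c[1],c[0]];print(st[k])
b=ray(f,cv2.boxPoints(cv2.minAreaRect(np.argwhere(lab==k)[:,::-1].astype(np.float32))),.082)[:,:2]
for e in (b[1]-b[0],b[2]-b[1]):print(np.linalg.norm(e),np.arctan2(e[1],e[0]))
E
```

```text
[0.37060343 0.32929779] 0.018690012846046985 0.5341339025936861
[339  87  21  31 438]
0.013091546547291808 1.9264148879838934
0.02462660902372244 0.46637778421216447
```

```bash
python3 -m creep '{"translation":[[-35,21,0],[-35,21,0],[-36,22,0],[0,0,-30],[0,0,-40],[0,0,-40],[0,0,-20],[0,0,0]],"spin":[0.14,0.14,0.12,0,0,0,0,0],"gripper":[1,1,1,1,1,1,1,1]}' && python3 -m creep '{"translation":[[0,0,0],[0,0,0],[0,0,0],[0,0,0],[0,0,0],[0,0,20],[0,0,20],[0,0,20]],"spin":[0,0,0,0,0,0,0,0],"gripper":[0.6,0.6,0.6,0.6,0.6,0.6,0.6,0.6]}'
```

```text
t: 31.45
eef_pos: [0.3706, 0.3319, 0.0302]
ee_rot: [-3.138, -0.005, -2.661]
force: [-0.3, -0.4, 0.5]
width: 0.0875
gripper_force: 0.0
t: 32.25
eef_pos: [0.3709, 0.334, 0.0934]
ee_rot: [-3.141, -0.001, -2.66]
force: [1.0, 0.7, -1.5]
width: 0.0593
gripper_force: 35.0
```

```bash
python3 -m creep '{"translation":[[36,-24,0],[36,-24,0],[36,-24,0],[37,-24,0],[37,-24,0],[37,-24,0],[0,0,0],[0,0,0]],"spin":[-0.1,-0.1,-0.1,-0.1,0,0,0,0],"gripper":[0.6,0.6,0.6,0.6,0.6,0.6,0.6,0.6]}' && python3 -m creep '{"translation":[[0,0,-25],[0,0,-20],[0,0,-8],[0,0,-3],[0,0,0]],"spin":[0,0,0,0,0],"gripper":[0.6,0.6,0.6,0.6,0.6]}'
```

```text
t: 33.05
eef_pos: [0.5903, 0.1891, 0.092]
ee_rot: [-3.141, -0.002, -3.062]
force: [-1.1, 0.6, -2.3]
width: 0.0599
gripper_force: 35.0
t: 33.55
eef_pos: [0.5901, 0.1909, 0.0372]
ee_rot: [-3.141, 0.0, -3.059]
force: [0.0, 0.3, -1.1]
width: 0.0592
gripper_force: 35.0
```

```bash
python3 -m creep '{"translation":[[0,0,-2],[0,0,-1.5],[0,0,0]],"spin":[0,0,0],"gripper":[0.6,0.6,0.6]}'; python3 -m creep '{"translation":[[0,0,0],[0,0,0],[0,0,0],[0,0,0],[0,0,35],[0,0,45],[0,0,45]],"spin":[0,0,0,0,0,0,0],"gripper":[0.8,0.8,0.8,0.8,0.8,0.8,0.8]}' && python3 -m creep '{"translation":[[25,-35,45],[25,-35,40],[25,-35,0],[25,-45,0],[0,0,0],[0,0,0]],"spin":[0,0,0,0,0,0],"gripper":[0.6,0.6,0.6,0.6,0.6,0.6]}' && python3 - <<'E'
from h import *
shot('wrist','w9.png');shot('side');shot('scene');print(get_state()['eef_pos'])
for c in ['side','scene','wrist']:
  for n in ['can1','lamp_cap_top']:print([(np.round(d['centre'],3).tolist(),round(d['confidence'],2)) for d in nets.pinpoint(c,n)])
E
```

```text
t: 33.85
eef_pos: [0.591, 0.1912, 0.0359]
ee_rot: [3.141, 0.002, -3.059]
force: [-5.9, 0.0, 11.1]
width: 0.0595
gripper_force: 35.0
t: 34.55
eef_pos: [0.5898, 0.19, 0.1592]
ee_rot: [-3.141, -0.002, -3.06]
force: [0.6, 0.5, 0.2]
width: 0.07
gripper_force: 0.0
t: 35.15
eef_pos: [0.6811, 0.0523, 0.2277]
ee_rot: [-3.141, -0.001, -3.062]
force: [-1.0, -0.6, -0.1]
width: 0.0527
gripper_force: 0.0
[0.68052788 0.05447303 0.22842544]
[([0.596, 0.092, 0.004], 0.89), ([0.611, -0.109, 0.003], 0.77), ([0.591, 0.193, 0.003], 0.76)]
[([0.685, 0.048, 0.096], 0.65), ([0.596, 0.089, 0.006], 0.45)]
[([0.61, -0.111, 0.006], 0.94), ([0.585, 0.193, 0.001], 0.76), ([0.598, 0.092, 0.003], 0.72)]
[([0.61, -0.112, 0.008], 0.55), ([0.682, 0.048, 0.099], 0.47)]
[([0.611, -0.107, 0.004], 0.82), ([0.6, 0.091, 0.004], 0.8), ([0.61, -0.008, 0.002], 0.71), ([0.589, 0.186, 0.006], 0.61)]
[([0.681, 0.048, 0.099], 0.65)]
```

View pics/w9.png

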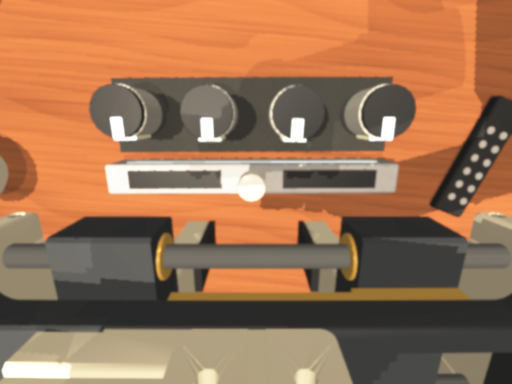

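All four canisters stand on the mat with strips toward the block, at about (118,128), (207,130), (297,130) and (388,128). The cap is up at (251,186). Next is the fader, starting with a close look.

```bash
python3 -m creep '{"translation":[[-20,-48,-4],[-20,-48,-4],[-20,-48,-4],[-20,-48,-4],[-20,-48,-4],[-20,-48,-4],[-18,-48,-4],[0,0,0]],"spin":[0.11,0.11,0.11,0.11,0.11,0.11,0.1,0],"gripper":[0.6,0.6,0.6,0.6,0.6,0.6,0.6,0.6]}' && python3 - <<'E'
from h import *
shot('wrist','w10.png');s=get_state();print(s['eef_pos'],s['ee_rot'],s['q'])
for n in ['fader_top','index','fader_base']:print([(np.round(d['centre'],4).tolist(),round(d['confidence'],2)) for d in nets.pinpoint('wrist',n)])
E
```

```text
t: 36.4
eef_pos: [0.5457, -0.2731, 0.2013]
ee_rot: [3.141, -0.001, -2.3]
force: [-0.4, 0.6, 0.5]
width: 0.0528
gripper_force: 0.0
[ 0.54690176 -0.27131264  0.20151987] [ 3.14126003e+00 -2.71410672e-04 -2.30319717e+00] [-1.40908864e-01  2.70891577e-01 -1.72550398e-01  4.40845692e-05
 -1.12778181e+00 -5.91510931e-01]
[([0.4546, -0.3233, 0.0558], 0.83)]
[([0.4986, -0.3912, 0.0127], 0.64)]
[]
```

View pics/w10.png

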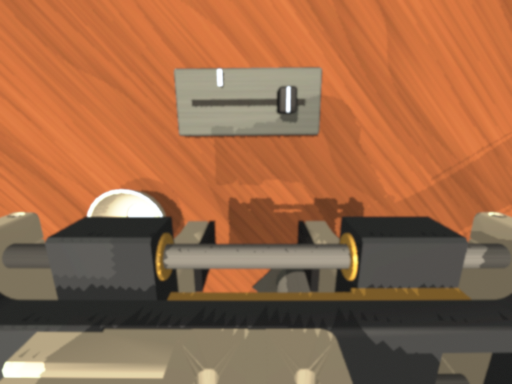

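The plate's corners are at (176,69), (320,68), (318,134) and (180,136), the tab at (220,77) and the white line on the grip top at (289,99). The plate is nearly aligned with the tool.

```bash
python3 - <<'E'
from h import *
f=shot('wrist');im=f['img'].astype(int)
def cen(c,r,th=170):
    m=(im.min(2)>th);y,x=np.nonzero(m[c[1]-r:c[1]+r,c[0]-r:c[0]+r]);return [x.mean()+c[0]-r,y.mean()+c[1]-r],len(x)
pi,n1=cen((220,77),12);pg,n2=cen((289,99),12);print(pi,n1,pg,n2)
p=ray(f,[[176,69],[320,68],[318,134],[180,136]],.014)[:,:2]
ax=p[0]+p[3]-p[1]-p[2];L=np.linalg.norm(ax)/2;ax/=np.linalg.norm(ax);c=p.mean(0)
i=ray(f,[pi],.02)[0,:2];g=ray(f,[pg],.0545)[0,:2];xx=np.array([ax[1],-ax[0]])
print('axis',ax,'yaw tool',np.arctan2(-ax[0],ax[1])+0,L,'c',c)
for n,q in (('i',i),('g',g)):print(n,q,'along',(q-c)@ax,'x',(q-c)@xx)
print('move',(i-g)@ax*1000,((i-g)@ax*ax*1000))
s=get_state();print(s['eef_pos'],s['ee_rot'],'to grip mm',(g-s['eef_pos'][:2])*1000)
E
```

```text
[np.float64(218.28318584070797), np.float64(72.68141592920354)] 113 [np.float64(287.04255319148933), np.float64(96.47872340425532)] 94
axis [ 0.75234626 -0.65876786] yaw tool -2.2899761866754185 0.17476395431227543 c [ 0.4939755  -0.34422734]
i [ 0.49801904 -0.39273035] along 0.03499436511795718 x 0.03382731161163872
g [ 0.45918088 -0.31837798] along -0.04320633168109152 x 0.0034739092308636015
move 78.20069679904869 [ 58.83400208 -51.51610601]
[ 0.54895481 -0.26805208  0.20186408] [-3.14126404e+00  3.09812669e-04 -2.29926446e+00] to grip mm [-89.77392288 -50.32589354]
```

```bash
python3 -m creep '{"translation":[[-31,-17,-30],[-31,-17,-40],[-30,-18,-40],[0,0,0],[0,0,0],[0,0,0]],"spin":[0,0,0,0,0,0],"gripper":[0.6,0.6,0.6,0.6,0.6,0.6]}' 15 && python3 - <<'E'
from h import *
s=get_state();print(s['eef_pos'],s['ee_rot']);shot('scene');shot('side')
for c in ['scene','side']:
  for n in ['fader_top','can1']:print(c,[(np.round(d['centre'],4).tolist(),round(d['confidence'],2)) for d in nets.pinpoint(c,n)])
E
```

```text
t: 37.25
eef_pos: [0.4621, -0.3185, 0.0977]
ee_rot: [-3.139, 0.001, -2.298]
force: [0.8, 0.4, -0.4]
width: 0.0524
gripper_force: 0.0
[ 0.4620946  -0.31846922  0.09765955] [-3.13939984e+00  6.22789912e-04 -2.29805461e+00]
scene [([0.458, -0.3241, 0.0528], 0.7)]
scene [([0.6076, -0.1113, 0.0066], 0.9), ([0.5883, 0.1904, 0.0003], 0.85), ([0.6054, -0.006, 0.0025], 0.82), ([0.599, 0.0881, 0.003], 0.75)]
side [([0.4571, -0.3195, 0.0535], 0.59)]
side [([0.5901, 0.1901, 0.0022], 0.93), ([0.6082, -0.0082, 0.0005], 0.7), ([0.6103, -0.1074, 0.0027], 0.59), ([0.595, 0.0913, 0.0077], 0.57)]
```

```bash
python3 -m creep '{"translation":[[-5,-2,0],[0,0,-35],[0,0,-33],[0,0,0],[0,0,0],[0,0,0],[0,0,0],[0,0,0]],"spin":[0,0,0,0,0,0,0,0],"gripper":[0.6,0.6,0.6,0.6,0.2,0.15,0.15,0.15]}' 10
```

```text
t: 38.35
eef_pos: [0.4559, -0.3211, 0.0299]
ee_rot: [-3.14, 0.001, -2.3]
force: [-0.7, 0.3, 0.0]
width: 0.0261
gripper_force: 0.0
```

```bash
python3 -m creep '{"translation":[[0,0,0],[0,0,0],[15,-13,0],[15,-13,0],[15,-13,0],[13,-12,0],[0,0,0],[0,0,0]],"spin":[0,0,0,0,0,0,0,0],"gripper":[0.15,0.15,0.15,0.15,0.15,0.15,0.15,0.15]}' && python3 - <<'E'
from h import *
s=get_state();print(s['eef_pos'],s['width'],s['force'])
for c in ['scene','side','wrist']:
  shot(c)
  for n in ['fader_top','index']:print(c,n,[(np.round(d['centre'],4).tolist(),round(d['confidence'],2)) for d in nets.pinpoint(c,n)])
E
```

```text
t: 39.15
eef_pos: [0.5145, -0.3728, 0.0295]
ee_rot: [-3.139, 0.0, -2.299]
force: [1.3, -0.6, 4.6]
width: 0.02
gripper_force: 10.0
[ 0.5145412  -0.37276931  0.02948795] 0.019992146437847018 [ 1.30480628 -0.60305128  4.56254737]
scene fader_top [([0.5156, -0.3728, 0.0489], 0.42)]
scene index [([0.4923, -0.3512, -0.0021], 0.43)]
side fader_top [([0.5153, -0.3705, 0.0548], 0.48)]
side index []
wrist fader_top [([0.5137, -0.376, 0.0561], 0.73)]
wrist index [([0.5035, -0.3891, 0.015], 0.64)]
```

```bash
python3 -m creep '{"translation":[[0,0,0],[0,0,0],[0,0,0],[0,0,45],[0,0,45],[25,30,40],[25,30,30],[20,25,0]],"spin":[0,0,0,0,0,0,0,0],"gripper":[0.5,0.5,0.5,0.5,0.5,0.5,0.5,0.5]}' && python3 -m creep '{"translation":[[0,0,0],[0,0,0],[0,0,0]],"spin":[0,0,0],"gripper":[0.5,0.5,0.5]}' && python3 - <<'E'
from h import *
f=shot('wrist');s=get_state();print(s['eef_pos'])
a=proj(f,[.505,-.382,.03])[0];print(a)
x0,y0=int(np.clip(a[0]-80,0,352)),int(np.clip(a[1]-60,0,264));print(x0,y0)
cv2.imwrite('pics/w11.png',cv2.resize(f['img'][y0:y0+120,x0:x0+160],(800,600),interpolation=cv2.INTER_CUBIC)[:,:,::-1])
E
```

```text
t: 40.4
eef_pos: [0.5835, -0.2898, 0.1898]
ee_rot: [-3.134, 0.003, -2.3]
force: [0.9, -0.2, -0.0]
width: 0.0437
gripper_force: 0.0
t: 40.7
eef_pos: [0.5796, -0.2902, 0.1836]
ee_rot: [3.14, -0.001, -2.3]
force: [-0.9, 0.3, 0.1]
width: 0.044
gripper_force: 0.0
[ 0.57959035 -0.29051265  0.18369286]
[250.96704397  76.54908492]
170 16
```

View pics/w11.png

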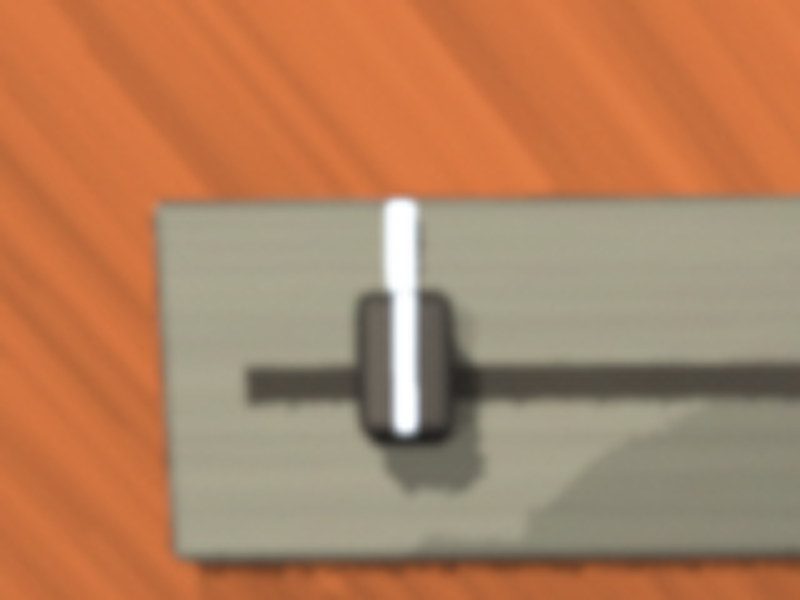

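The grip line at (404,365) lines up with the tab at (401,243), so the fader is level. Now I'll check the cans and go to the cap.

```bash
python3 -m creep '{"translation":[[15,48,0],[15,48,0],[15,48,0],[15,48,0],[15,48,0],[15,48,0],[15,50,0],[0,0,0]],"spin":[-0.11,-0.11,-0.11,-0.11,-0.11,-0.11,-0.1,0],"gripper":[0,0,0,0,0,0,0,0]}' 20 && python3 - <<'E'
from h import *
s=get_state();print(s['eef_pos'],s['ee_rot'])
for c in ['scene','side','wrist']:
  shot(c,'z_%s.png'%c)
  for n in ['can1','lamp_cap_top']:print(c,n,[(np.round(d['centre'],3).tolist(),round(d['confidence'],2)) for d in nets.pinpoint(c,n)])
print(get_state()['eef_pos'])
E
```

```text
t: 41.55
eef_pos: [0.6854, 0.0485, 0.1832]
ee_rot: [3.141, -0.0, -3.06]
force: [0.1, -1.0, -0.7]
width: 0.0003
gripper_force: 0.0
[0.68542373 0.0485012  0.18323985] [ 3.14149101e+00 -3.67690183e-04 -3.06020454e+00]
scene can1 [([0.602, 0.089, 0.004], 0.9), ([0.611, -0.113, 0.004], 0.89), ([0.589, 0.194, 0.002], 0.74), ([0.603, -0.006, 0.003], 0.74)]
scene lamp_cap_top [([0.68, 0.047, 0.099], 0.44)]
side can1 [([0.596, 0.092, 0.005], 0.87), ([0.592, 0.193, 0.002], 0.76), ([0.61, -0.109, -0.001], 0.66), ([0.608, -0.008, 0.003], 0.54), ([0.49, 0.441, 0.0], 0.51)]
side lamp_cap_top [([0.685, 0.049, 0.097], 0.64)]
wrist can1 [([0.589, 0.189, 0.006], 0.81), ([0.599, 0.093, 0.002], 0.8), ([0.61, -0.108, 0.004], 0.7), ([0.609, -0.008, -0.001], 0.6), ([0.604, 0.038, -0.0], 0.29)]
wrist lamp_cap_top [([0.682, 0.047, 0.1], 0.7)]
[0.68415321 0.04295459 0.1845842 ]
```

```bash
python3 -m creep '{"translation":[[0,2,-40],[0,0,-35],[0,0,0],[0,0,0],[0,0,0]],"spin":[0,0,0,0,0],"gripper":[0,0,0,0,0]}'; python3 -m creep '{"translation":[[0,0,-12],[0,0,-9],[0,0,-7],[0,0,-4],[0,0,0],[0,0,0]],"spin":[0,0,0,0,0,0],"gripper":[0,0,0,0,0,0]}'
```

```text
t: 42.5
eef_pos: [0.6857, 0.0462, 0.1117]
ee_rot: [3.142, 0.003, -3.06]
force: [-0.6, -0.1, 0.6]
width: 0.0005
gripper_force: 0.0
t: 43.1
eef_pos: [0.6838, 0.0461, 0.077]
ee_rot: [-3.142, -0.001, -3.06]
force: [1.1, 0.1, 1.3]
width: 0.0004
gripper_force: 1.0
```

```bash
python3 -m creep '{"translation":[[0,0,-1.5],[0,0,-1],[0,0,0],[0,0,0]],"spin":[0,0,0,0],"gripper":[0,0,0,0]}'
```

```text
t: 43.5
eef_pos: [0.6839, 0.0462, 0.0749]
ee_rot: [-3.142, -0.001, -3.06]
force: [-0.6, 0.9, 5.1]
width: 0.0002
gripper_force: 2.5
```

```bash
python3 -m creep '{"translation":[[0,0,-1],[0,0,0],[0,0,0],[0,0,0]],"spin":[0,0,0,0],"gripper":[0,0,0,0]}' && python3 -m creep '{"translation":[[0,0,40],[0,0,45],[0,0,45],[0,0,20],[0,0,0],[0,0,0]],"spin":[0,0,0,0,0,0],"gripper":[0,0,0,0,0,0]}' && python3 - <<'E'
from h import *
for c in ['scene','side','wrist']:
  f=shot(c,'fin_%s.png'%c)
  for n in ['can1','lamp_cap_top','fader_top']:print(c,n,[(np.round(d['centre'],3).tolist(),round(d['confidence'],2)) for d in nets.pinpoint(c,n)])
E
```

```text
t: 43.9
eef_pos: [0.6839, 0.0461, 0.0747]
ee_rot: [-3.141, -0.0, -3.06]
force: [-3.3, 0.3, 9.9]
width: 0.0006
gripper_force: 5.2
t: 44.5
eef_pos: [0.6835, 0.0462, 0.2231]
ee_rot: [3.141, -0.001, -3.06]
force: [0.6, 0.8, -0.6]
width: 0.0005
gripper_force: 0.0
scene can1 [([0.597, 0.092, 0.004], 0.95), ([0.609, -0.11, 0.005], 0.77), ([0.587, 0.193, 0.002], 0.69), ([0.604, -0.007, 0.002], 0.61)]
scene lamp_cap_top [([0.684, 0.047, 0.074], 0.58)]
scene fader_top [([0.516, -0.37, 0.05], 0.77)]
side can1 [([0.596, 0.091, 0.006], 0.89), ([0.593, 0.192, 0.001], 0.88), ([0.61, -0.106, 0.002], 0.77), ([0.609, -0.006, 0.001], 0.75), ([0.488, 0.444, 0.001], 0.74)]
side lamp_cap_top [([0.682, 0.049, 0.076], 0.44)]
side fader_top [([0.514, -0.372, 0.055], 0.53), ([0.604, 0.041, 0.002], 0.26)]
wrist can1 [([0.607, -0.011, 0.001], 0.75), ([0.601, 0.093, 0.004], 0.7), ([0.586, 0.189, 0.007], 0.55)]
wrist lamp_cap_top [([0.682, 0.047, 0.078], 0.75)]
wrist fader_top []
```

View pics/fin_wrist.png

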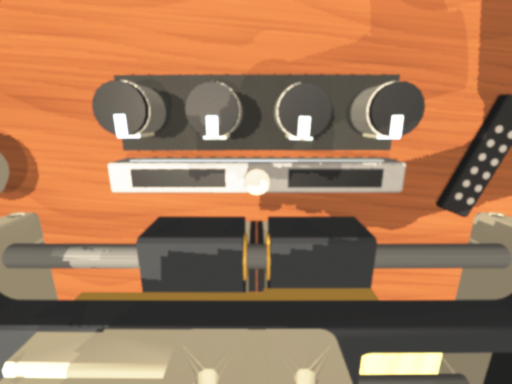

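The four canisters stand closed on the mat with their strips at (121,126), (212,127), (304,127) and (397,126), square to the block. The cap at (257,182) is down.

```bash
python3 -c "
from station import arm
print(arm.job_done())"
```

```text
the job is handed in; nothing more can be done
None
```

I handed the job in at about 44.5 s; the hand-in gave no verdict. The last pictures show all four canisters closed and standing on the mat with labels facing the block, the fader level with the tab and the dust cap down. The remote, tumbler and bowl were not touched.

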